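# Open the guard gate of the bay that holds the finished filter and hold it wide

## Task

One of the guard's two bays holds a finished pleated filter, the other a bare core: open the gate of the bay with the filter so that it can be taken out. First squeeze that bay's outer catch so the gate springs ajar, only then squeeze the handle on the gate and swing the gate out by it past its detent until it stands about square to the front. Finish while holding it there, handle still squeezed in the gripper; leave the other gate shut and everything else where it stands.

Things in the scene. Friction and masses are not known exactly. Their poses are not given: they have to be found in the camera images.
- station: Fixed two-bay guard, aluminium and clear plastic, place and yaw vary. Origin: on the table, middle of the front line; x into the bays, y along the front to the left bay. Right bay mirrors left. Base plate 12 mm high, 575 mm along y, x -20 to 170 mm (tongue under the gates to -83). Gates, posts, shelves up to 115 mm high; only the black plates stand higher. Both gates hinge at the middle post.
- filter: Finished filter cartridge, white pleated cylinder 96 mm across and 105 mm high, standing in one of the two bays (station y above 0: left bay; below 0: right bay). Origin: centre of its underside.
- core: Bare blue core, open lattice cylinder 66 mm across and 95 mm high, standing in the other bay. Origin: centre of its underside.
- left_gate (a joint): Swing of the left gate about its upright hinge, rad: 0 shut (latched: under 0.03), grows towards the robot (counter-clockwise from above), stop 1.6. Its spring (0.12 N m/rad) drives it to 0.5: freed by the outer catch it springs to about 0.2, where the handle's bolt meets a safety hook. Ball detent, stiff from 0.6 to 1.0 (2 to 4 N at the handle). Let go when wide, it swings back to about 1.0.
- left_hinge (a point): Point on the left gate's upright hinge axis, 105 mm above the table, at station y +20 mm. Its axes turn with the gate: +y runs along the gate from hinge to free end; x is square to the gate (station x when shut). The gate is a panel 165 mm long, 12 mm thick, 30 to 105 mm above the table, 0.35 kg.
- left_grip (a point): Where the jaws' middle belongs on the left gate's handle, 107 mm from the hinge along the gate, 138 mm above the table; jaws close along the gate. Two upright black plates, 8 mm thick, 24 wide, tops at 165 mm. The one nearer the hinge is fixed (outer face 15 mm from this point); the other slides to it (outer face 31 mm away, 15 squeezed). Span 46 mm, squeezed 30. Axes as left_hinge.
- left_handle (a joint): Travel of the sliding plate of the left gate's handle, m: 0 at rest, 0.016 fully squeezed, against a spring of 3 N at rest to 8 N. Beyond about 0.012 its bolt is drawn back from the safety hook, and the gate can swing on; it springs back when let go.
- left_catch_mid (a point): Where the jaws' middle belongs on the left bay's outer catch, on a fixed shelf past the gate's free end (station y +253 mm), 135 mm above the table; jaws close along station y. Two upright black plates, 8 mm thick, 28 wide, tops at 153 mm. The outermost is fixed (outer face 15 mm from this point); the other slides to it (outer face 31 mm away, 15 squeezed). Span 46 mm, squeezed 30.
- left_catch (a joint): Travel of the sliding plate of the left outer catch, m: 0 at rest, 0.016 fully squeezed, against a spring of 3 N at rest to 8 N. Beyond about 0.012 its bolt is drawn from before the gate, which springs ajar; the catch springs back when let go and no longer holds the gate.
- right_gate (a joint): Swing of the right gate about its upright hinge, rad: 0 shut (latched: under 0.03), grows towards the robot (clockwise from above), stop 1.6. Its spring (0.12 N m/rad) drives it to 0.5: freed by the outer catch it springs to about 0.2, where the handle's bolt meets a safety hook. Ball detent, stiff from 0.6 to 1.0 (2 to 4 N at the handle). Let go when wide, it swings back to about 1.0.
- right_hinge (a point): Point on the right gate's upright hinge axis, 105 mm above the table, at station y -20 mm. Its axes turn with the gate: -y runs along the gate from hinge to free end; x is square to the gate (station x when shut). The gate is a panel 165 mm long, 12 mm thick, 30 to 105 mm above the table, 0.35 kg.
- right_grip (a point): Where the jaws' middle belongs on the right gate's handle, 107 mm from the hinge along the gate, 138 mm above the table; jaws close along the gate. Two upright black plates, 8 mm thick, 24 wide, tops at 165 mm. The one nearer the hinge is fixed (outer face 15 mm from this point); the other slides to it (outer face 31 mm away, 15 squeezed). Span 46 mm, squeezed 30. Axes as right_hinge.
- right_handle (a joint): Travel of the sliding plate of the right gate's handle, m: 0 at rest, 0.016 fully squeezed, against a spring of 3 N at rest to 8 N. Beyond about 0.012 its bolt is drawn back from the safety hook, and the gate can swing on; it springs back when let go.
- right_catch_mid (a point): Where the jaws' middle belongs on the right bay's outer catch, on a fixed shelf past the gate's free end (station y -253 mm), 135 mm above the table; jaws close along station y. Two upright black plates, 8 mm thick, 28 wide, tops at 153 mm. The outermost is fixed (outer face 15 mm from this point); the other slides to it (outer face 31 mm away, 15 squeezed). Span 46 mm, squeezed 30.
- right_catch (a joint): Travel of the sliding plate of the right outer catch, m: 0 at rest, 0.016 fully squeezed, against a spring of 3 N at rest to 8 N. Beyond about 0.012 its bolt is drawn from before the gate, which springs ajar; the catch springs back when let go and no longer holds the gate.
- spare_core: Bystander: bare core 66 mm across, 95 mm high, on the table.
- spare_filter: Bystander: filter cartridge 96 mm across, 105 mm high, on the right.
- end_cap: Bystander: flat grey ring 92 mm across, 12 mm thick, lying before the guard; the gates pass over it.
- knife: Bystander: closed blue utility knife 150 mm long, 14 mm high, lying before the guard; the gates pass over it.
- mould: Bystander: grey bowl 110 mm across, 50 mm high, on the right.
- jar: Bystander: white jar 70 mm across, 85 mm high, on the left.

How it is judged:
By the outcome, as a careful person would: the job done as asked, in the order asked, and still so for the second after the job is handed in, while the arm keeps its last pose, push and grip.
It also fails if it takes over 45 s, if anything falls off the work surface, if the arm or the gripper's body presses on something with over 40 N, if the wrist force passes 120 N, or if a joint passes its speed limit or range.

## Robot

A 6-joint arm with a two-finger parallel gripper is mounted at the origin on the work surface. World frame = base frame: x ahead of the robot, y to its left, z up, the work surface at z = 0. Lengths are in m, angles in degrees, forces in N, time in s.
With the tool pointing down it reaches from about 0.4 to 0.825 m from the base axis. Payload 7 kg.
Tool frame: the origin (TCP) lies midway between the tips of the shut fingers; the grasp point (between the pads) lies 19 mm behind it (ctrl.grip_point_offset is the distance from the TCP to the grasp point, in m); x points along the fingers, y is the direction in which the jaws open and shut, and the axes are right-handed (so a half turn about x gives the same grasp; the last joint's range is limited). The gripper opens to 88 mm and grips with 3 to 60 N. Pads are 19 mm wide; open, the fingers measure 130 mm over their backs; the gripper's body (78 mm by 193 mm) begins 47 mm behind the grasp point.
Start: joints at [84.116, 20.546, 0.682, 0, -70.136, -16.507], TCP at [0.257, 0.624, 0.227] pointing down, gripper open.
Joint ranges: [-176.03, 176.03], [-82.01, 121.73], [-58.28, 71.71], [-173.87, 95.51], [-174.79, -0.11], [-173.66, 173.66]. Speed limits (degrees/s): [136.94, 136.94, 172.46, 180, 180, 180].

## Interface

Orientations are given as [roll, pitch, yaw] about the fixed x, y, z axes, in that order (R = Rz(yaw) Ry(pitch) Rx(roll)).
In Python, from plant import ctrl gives the robot as it stands.
- The arm moves only by the tool drive_tool, never from a script. Its argument "plan" is a list of rows, each a list of 3 entries, a list of its own where there are three numbers: the shift along the tool's x, y, z in m, then the turn, a rotation vector about the tool's x, y, z in degrees, then the opening, from 0 (shut) to 1 (fully open). In form: [[[dx, dy, dz], [wx, wy, wz], grip], ...]. A call has 1 to 20 rows; each row is the pose to reach, as a shift and turn from the pose measured when the call began, along the tool's axes at that moment; what a row does not reach only later rows make up. A row lasts 1/12 s, in which the tool goes at most 41.7 mm and 7.16 degrees, less where a joint would pass 70% of its speed; a pose out of reach is approached as far as the arm can. A call with a gripper value outside its range is refused whole. The fingers move at their own pace and stop on an object; the grip force is fixed at half the most. Time passes only in rows, so rows that repeat a pose let the fingers close. It gives the time, the measured TCP pose, the force and the opening at its end, in the units of the state.
- ctrl.get_obs(): the state, without advancing time (a new reading comes with each control period).
- ctrl.snapshot(name): name is "scene" or "top" or "wrist"; returns the picture (480x640x3 uint8, blue, green, red); there is no depth.
- ctrl.get_calibration(name): a dict with "fx", "fy", "cx", "cy" (pixels), "R" (3x3) and "t" (3): a world point X has camera coordinates R X + t. Camera axes: x right, y down, z forward; pixel columns grow to the right and rows downward; lengths in m; the calibration is good to about 2 mm. A picture is of the moment at which its call begins: read the wrist's pose just before it. get_calibration takes no time and is no camera call; for the wrist camera it gives the pose at the moment of the call.
- ctrl.close_job(): hands the job in, once; it reports no verdict.
Trained networks look in the newest picture that a camera, given by its name, has taken for a name from the list of things; names that differ only in an ending like _2 or _b are one class to them, and where a whole thing is asked for, a point or a joint stands for the part that bears it (a point fixed in the world has none). Each returns a list of dicts, best first, with "confidence" (0 to 1); they miss things now and then, are a little off and sometimes report something else, mostly with a low value. They report only what shows in the picture. A call takes as long as a camera call.
- ctrl.cut_out(camera, name): "pixels" (480x640 bool, what is visible of it) and "pixel" ([column, row] in pixels, amid what is visible of it).
- ctrl.landmark_of(camera, name): "pixel" ([column, row] in pixels: a listed point, or the origin of a listed thing).
The state is a dict: "clock": time; "joint_pos": joint angles; "qvel": joint speeds; "tau": joint torques, N m; "tool_pos": TCP position; "orientation": TCP orientation; "force": force on the tool from outside, world axes, zero at the start; "moment": the same for the moment, N m; "opening": finger opening in m.
Only numpy, scipy, OpenCV 4.12 (cv2) and the standard library are available. Lean on these libraries where they do the work, as an engineer would, in place of code of your own. Each camera call takes 0.05 s, during which the arm holds its last target. There are 200 camera calls.

## Working session

There is one attempt and no reset: what is moved stays moved. The work goes in short steps, Python scripts to look and compute and a tool call to move; the robot and the scene stay as the last step left them, time stands still between calls to the robot, and variables do not carry over. Pictures are saved under pics/ and viewed, about 8 in all and at most 12, crops included, and the job is handed in when it is done.

Besides the shell and the picture viewer there is one more tool, called by a JSON object that holds its "op" and its "data". drive_tool: Moves the arm, as the interface text tells. Its arguments: {"type":"object","properties":{"plan":{"type":"array","items":{"type":"array"}}},"required":["plan"]}

```bash
mkdir -p pics; cat > h.py <<'E'
import numpy as np, cv2
from scipy.spatial.transform import Rotation as Ro
from plant import ctrl
def ray(cam,px,z):
    c=ctrl.get_calibration(cam) if isinstance(cam,str) else cam
    R=np.array(c["R"]);t=np.array(c["t"])
    d=R.T@np.array([(px[0]-c["cx"])/c["fx"],(px[1]-c["cy"])/c["fy"],1]);o=-R.T@t
    return o+d*(z-o[2])/d[2]
def proj(cam,X):
    c=ctrl.get_calibration(cam);p=np.array(c["R"])@X+np.array(c["t"])
    return np.array([c["fx"]*p[0]/p[2]+c["cx"],c["fy"]*p[1]/p[2]+c["cy"]])
def state():
    o=ctrl.get_obs();return np.array(o["tool_pos"]),Ro.from_euler("xyz",o["orientation"],degrees=True),o
E
python3 - <<'E'
from h import *
Z={"station":0,"filter":0,"core":0,"left_hinge":.105,"right_hinge":.105,"left_grip":.138,"right_grip":.138,"left_catch_mid":.135,"right_catch_mid":.135}
ims=[]
for cam in("scene","top"):
    im=ctrl.snapshot(cam);cv2.imwrite(f"pics/{cam}0.png",im)
    for n,z in Z.items():
        for d in ctrl.landmark_of(cam,n)[:2]:
            print(cam,n,round(d["confidence"],2),np.round(d["pixel"]),np.round(ray(cam,d["pixel"],z),3))
print(ctrl.get_obs(),ctrl.grip_point_offset)
E
```

```text
scene station 0.56 [321. 299.] [ 0.59  -0.013  0.   ]
scene station 0.47 [268. 272.] [ 0.444 -0.091  0.   ]
scene filter 0.75 [299. 330.] [ 0.653 -0.104  0.   ]
scene filter 0.2 [373. 237.] [0.453 0.222 0.   ]
scene core 0.91 [378. 304.] [0.669 0.097 0.   ]
scene core 0.2 [311. 269.] [0.487 0.011 0.   ]
scene left_hinge 0.65 [327. 261.] [0.579 0.008 0.105]
scene left_hinge 0.39 [371. 237.] [0.554 0.142 0.105]
scene left_grip 0.81 [366. 238.] [0.583 0.109 0.138]
scene right_grip 0.74 [268. 273.] [ 0.586 -0.139  0.138]
scene left_catch_mid 0.73 [413. 226.] [0.596 0.232 0.135]
scene left_catch_mid 0.43 [367. 237.] [0.58  0.114 0.135]
scene right_catch_mid 0.68 [211. 294.] [ 0.583 -0.267  0.135]
scene right_catch_mid 0.4 [377. 305.] [0.77  0.018 0.135]
top station 0.64 [330. 204.] [ 0.589 -0.02   0.   ]
top filter 0.92 [367. 179.] [ 0.656 -0.118  0.   ]
top core 0.73 [293. 171.] [0.675 0.081 0.   ]
top left_hinge 0.91 [321. 196.] [0.587 0.005 0.105]
top left_hinge 0.72 [366. 182.] [ 0.623 -0.105  0.105]
top right_hinge 0.84 [340. 198.] [ 0.583 -0.04   0.105]
top left_grip 0.97 [277. 196.
[... 310 characters left out ...]
_catch_mid 0.57 [436. 199.] [ 0.579 -0.268  0.135]
{'clock': 1.0, 'joint_pos': array([ 8.41142700e+01,  2.05472066e+01,  6.81568830e-01, -2.31785539e-05,
       -7.01356449e+01, -1.65058991e+01]), 'qvel': array([-0.07354643, -0.03938429, -0.05119067, -0.091976  ,  0.02907524,
        0.04906868]), 'tau': array([ 1.53956244e-04, -5.82389903e+01,  2.93305939e+01,  7.00295806e+00,
        1.24668918e-02, -2.56252014e-05]), 'tool_pos': array([0.25715089, 0.624073  , 0.22654864]), 'orientation': array([105.53221246,  89.99871718, -96.85942455]), 'force': array([ 0.66596847, -0.53203878,  0.67067564]), 'moment': array([-0.02442612, -0.02600448, -0.02480369]), 'opening': 0.08774563573732909} 0.0188
```

View pics/scene0.png

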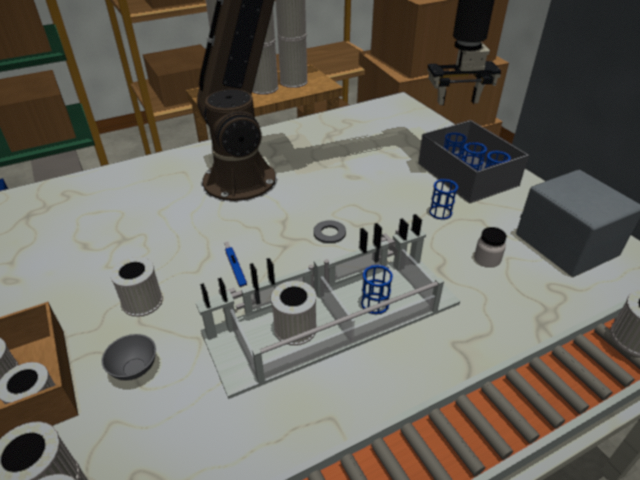

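View pics/top0.png

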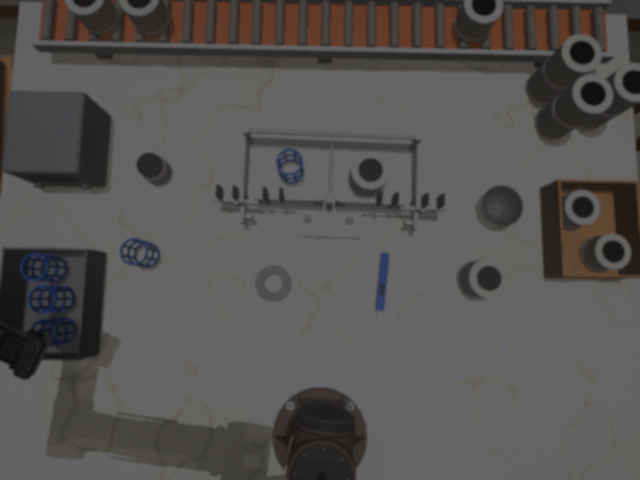

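The filter (white, scene 297,310; top 368,172) is in the right bay and the blue core is in the left, so I'll work on the right catch and the right gate. Next I'll move above the right catch for a close look.

```bash
cat >> h.py <<'E'
def rel(pos,jaw):
    """shift (tool axes) and rotvec for TCP pos, tool down, jaw direction world angle (deg)"""
    p,R,o=state();a=np.radians(jaw)
    x=np.array([0,0,-1.]);y=np.array([np.cos(a),np.sin(a),0]);T=Ro.from_matrix(np.c_[x,y,np.cross(x,y)])
    return np.round(R.inv().apply(np.array(pos)-p),4),np.round((R.inv()*T).as_rotvec(degrees=True),1)
E
python3 - <<'E'
from h import *
p,R,o=state();print(R.as_matrix().round(2))
for j in(90,-90):print(rel([.257,.624,.32],j),rel([.56,-.22,.32],j))
E
```

```text
[[-0.   -0.38 -0.92]
 [-0.   -0.92  0.38]
 [-1.    0.   -0.  ]]
(array([-0.0935,  0.0001,  0.0001]), array([157.6,  -0. ,   0. ])) (array([-0.0934,  0.6651, -0.6016]), array([157.6,  -0. ,   0. ]))
(array([-0.0935,  0.0001,  0.0001]), array([-22.4,  -0. ,  -0. ])) (array([-0.0934,  0.6651, -0.6016]), array([-22.4,  -0. ,  -0. ]))
```

{"op": "drive_tool", "data": {"plan": [[[-0.04, 0, 0], [0, 0, 0], 1], [[-0.08, 0, 0], [-3, 0, 0], 1], [[-0.093, 0.665, -0.602], [-22.4, 0, 0], 1], [[-0.093, 0.665, -0.602], [-22.4, 0, 0], 1], [[-0.093, 0.665, -0.602], [-22.4, 0, 0], 1], [[-0.093, 0.665, -0.602], [-22.4, 0, 0], 1], [[-0.093, 0.665, -0.602], [-22.4, 0, 0], 1], [[-0.093, 0.665, -0.602], [-22.4, 0, 0], 1], [[-0.093, 0.665, -0.602], [-22.4, 0, 0], 1], [[-0.093, 0.665, -0.602], [-22.4, 0, 0], 1], [[-0.093, 0.665, -0.602], [-22.4, 0, 0], 1], [[-0.093, 0.665, -0.602], [-22.4, 0, 0], 1], [[-0.093, 0.665, -0.602], [-22.4, 0, 0], 1], [[-0.093, 0.665, -0.602], [-22.4, 0, 0], 1], [[-0.093, 0.665, -0.602], [-22.4, 0, 0], 1], [[-0.093, 0.665, -0.602], [-22.4, 0, 0], 1], [[-0.093, 0.665, -0.602], [-22.4, 0, 0], 1], [[-0.093, 0.665, -0.602], [-22.4, 0, 0], 1], [[-0.093, 0.665, -0.602], [-22.4, 0, 0], 1], [[-0.093, 0.665, -0.602], [-22.4, 0, 0], 1]]}}

```text
clock: 2.67
tool_pos: [0.5109, -0.0839, 0.3179]
orientation: [-165.7, 89.9, 14.3]
force: [0.9, 1.9, 0.6]
opening: 0.0875
```

```bash
python3 - <<'E'
from h import *
p,R,o=state();print(p.round(3),o["joint_pos"].round(1),o["clock"]);print(rel([.56,-.22,.32],-90))
E
```

```text
[ 0.511 -0.084  0.318] [ 12.4   2.7 -10.2  -0.  -77.   77.6] 2.6667
(array([-0.002 ,  0.1362, -0.049 ]), array([ 0. , -0.1,  0. ]))
```

{"op": "drive_tool", "data": {"plan": [[[-0.002, 0.136, -0.05], [0, 0, 0], 1], [[-0.002, 0.136, -0.05], [0, 0, 0], 1], [[-0.002, 0.136, -0.05], [0, 0, 0], 1], [[-0.002, 0.136, -0.05], [0, 0, 0], 1], [[-0.002, 0.136, -0.05], [0, 0, 0], 1], [[-0.002, 0.136, -0.05], [0, 0, 0], 1], [[-0.002, 0.136, -0.05], [0, 0, 0], 1]]}}

```text
clock: 3.25
tool_pos: [0.5607, -0.2198, 0.3198]
orientation: [-149.3, 89.9, 30.7]
force: [0.3, 0.9, 0.5]
opening: 0.0876
```

```bash
python3 - <<'E'
from h import *
p,R,o=state();print(p.round(3),o["joint_pos"].round(1),o["clock"])
Z={"filter":0,"right_hinge":.105,"right_grip":.138,"right_catch_mid":.135}
c=ctrl.get_calibration("wrist");im=ctrl.snapshot("wrist")
for n,z in Z.items():
    for d in ctrl.landmark_of("wrist",n)[:2]:
        print(n,round(d["confidence"],2),np.round(d["pixel"]),np.round(ray(c,d["pixel"],z),4))
cv2.imwrite("pics/w1.png",im)
E
```

```text
[ 0.561 -0.22   0.32 ] [ -2.8  11.1  -0.2  -0.  -78.6  92.8] 3.25
right_hinge 0.69 [155. 197.] [ 0.58   -0.0347  0.105 ]
right_grip 0.63 [243. 202.] [ 0.5795 -0.141   0.138 ]
right_catch_mid 0.71 [366. 207.] [ 0.5737 -0.2669  0.135 ]
right_catch_mid 0.53 [174. 185.] [ 0.5963 -0.0705  0.135 ]
```

View pics/w1.png

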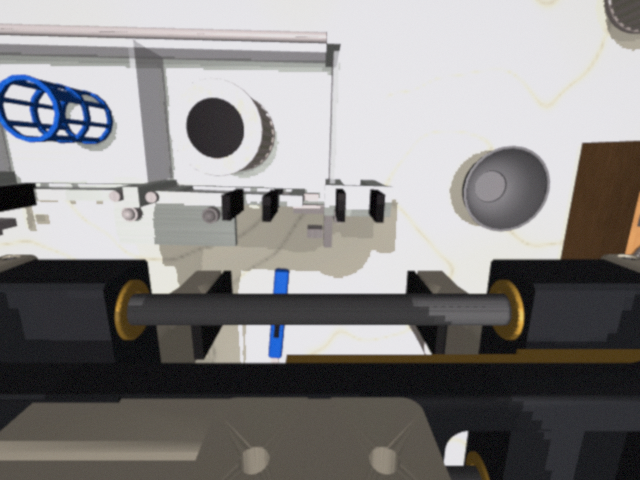

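The right bay holds the filter (wrist 215,128). The catch plates are at (340,204) and (377,204), the handle plates at (232,204) and (270,204). I'll refine these from the plate edges.

```bash
python3 - <<'E'
from h import *
im=cv2.imread("pics/w1.png");g=cv2.cvtColor(im,cv2.COLOR_BGR2GRAY)
c=ctrl.get_calibration("wrist")
print("cam",(-np.array(c["R"]).T@np.array(c["t"])).round(3),c["fx"])
sub=(g[180:232,215:400]<50).astype(np.uint8)
n,l,s,ct=cv2.connectedComponentsWithStats(sub)
for i in range(1,n):
    if s[i,4]>60:
        x,y,w,h=s[i,:4];x+=215;y+=180
        zt=.165 if x<300 else .153
        print(x,y,w,h,s[i,4],"L",ray(c,(x-.5,y+h/2),zt).round(4),"R",ray(c,(x+w-.5,y+h/2),zt).round(4),"top",ray(c,(x+w/2,y-.5),zt)[0].round(4),"bot",ray(c,(x+w/2,y+h-.5),zt)[0].round(4))
cv2.imwrite("pics/w1c.png",cv2.resize(im[170:240,200:400],None,fx=4,fy=4,interpolation=cv2.INTER_NEAREST))
E
```

```text
cam [ 0.629 -0.217  0.48 ] 335.2329563768065
223 190 20 30 487 L [ 0.5804 -0.1263  0.165 ] R [ 0.5804 -0.1452  0.165 ] top 0.595 bot 0.5664
263 190 19 31 386 L [ 0.5799 -0.1641  0.165 ] R [ 0.58  -0.182  0.165] top 0.595 bot 0.5655
336 190 8 31 192 L [ 0.5782 -0.2337  0.153 ] R [ 0.5782 -0.2415  0.153 ] top 0.5938 bot 0.5632
370 191 14 31 352 L [ 0.5773 -0.2671  0.153 ] R [ 0.5773 -0.2808  0.153 ] top 0.5929 bot 0.5623
```

View pics/w1c.png

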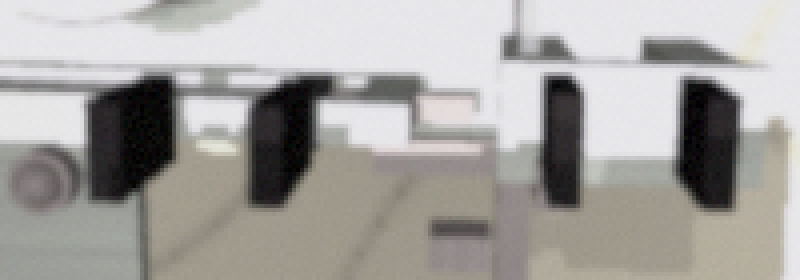

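```bash
python3 - <<'E'
from h import *
for z in(.2,.118):print(rel([.575,-.266,z],-91.2))
E
```

```text
(array([ 0.1205,  0.0471, -0.0138]), array([ 1.3, -0.1,  0. ]))
(array([ 0.2025,  0.0472, -0.0136]), array([ 1.3, -0.1,  0. ]))
```

{"op": "drive_tool", "data": {"plan": [[[0.03, 0.024, -0.007], [0.6, 0, 0], 1], [[0.065, 0.047, -0.0138], [1.3, 0, 0], 1], [[0.1, 0.047, -0.0138], [1.3, 0, 0], 1], [[0.13, 0.047, -0.0138], [1.3, 0, 0], 1], [[0.155, 0.047, -0.0138], [1.3, 0, 0], 1], [[0.175, 0.047, -0.0138], [1.3, 0, 0], 1], [[0.19, 0.047, -0.0138], [1.3, 0, 0], 1], [[0.2, 0.047, -0.0138], [1.3, 0, 0], 1], [[0.202, 0.047, -0.0138], [1.3, 0, 0], 1], [[0.202, 0.047, -0.0138], [1.3, 0, 0], 1]]}}

```text
clock: 4.33
tool_pos: [0.5753, -0.2655, 0.1185]
orientation: [-173.4, 89.9, 5.4]
force: [-0.5, -0.1, 0.3]
opening: 0.0879
```

```bash
python3 - <<'E'
from h import *
print(rel([.575,-.266,.118],-91.2))
c=ctrl.get_calibration("wrist");im=ctrl.snapshot("wrist");cv2.imwrite("pics/w2.png",im)
for n,z in(("right_catch_mid",.135),("right_grip",.138)):
    for d in ctrl.landmark_of("wrist",n)[:2]:
        print(n,round(d["confidence"],2),np.round(d["pixel"]),np.round(ray(c,d["pixel"],z),4))
E
```

```text
(array([0.0005, 0.0005, 0.0003]), array([ 0. , -0.1,  0. ]))
right_catch_mid 0.59 [327. 304.] [ 0.5749 -0.2679  0.135 ]
right_grip 0.25 [117. 141.] [ 0.649  -0.1847  0.138 ]
```

View pics/w2.png

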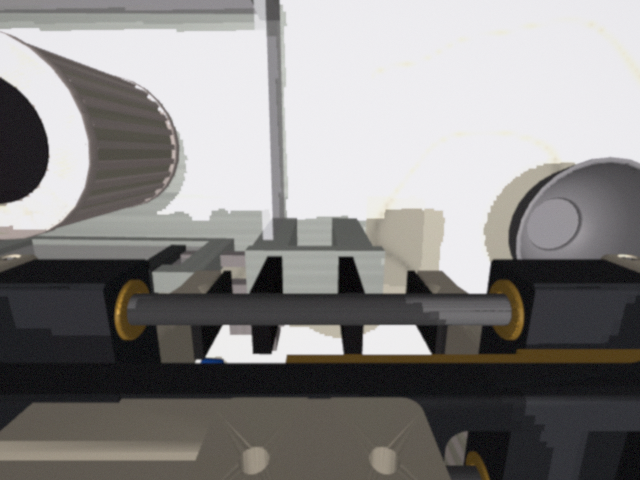

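Fixed plate (outer edge near col 362) and sliding plate (outer edge near col 252) both sit between the fingers (about cols 210 and 435). I'll squeeze now.

{"op": "drive_tool", "data": {"plan": [[[0, 0.001, 0], [0, 0, 0], 0.5], [[0, 0.001, 0], [0, 0, 0], 0.3], [[0, 0.001, 0], [0, 0, 0], 0.3], [[0, 0.001, 0], [0, 0, 0], 0.3], [[0, 0.001, 0], [0, 0, 0], 0.2], [[0, 0.001, 0], [0, 0, 0], 0.2], [[0, 0.001, 0], [0, 0, 0], 0.2], [[0, 0.001, 0], [0, 0, 0], 0.2]]}}

```text
clock: 5.15
tool_pos: [0.5761, -0.2662, 0.12]
orientation: [-172.3, 89.8, 6.6]
force: [-0.7, 5.5, 1.9]
opening: 0.0397
```

```bash
python3 - <<'E'
from h import *
p,R,o=state();print(p.round(4),o["force"].round(1),o["opening"])
im=ctrl.snapshot("scene");cv2.imwrite("pics/s2.png",cv2.resize(im[200:350,180:380],None,fx=4,fy=4))
E
```

```text
[ 0.5761 -0.2662  0.12  ] [-0.7  5.5  1.9] 0.03974741108083265
```

View pics/s2.png

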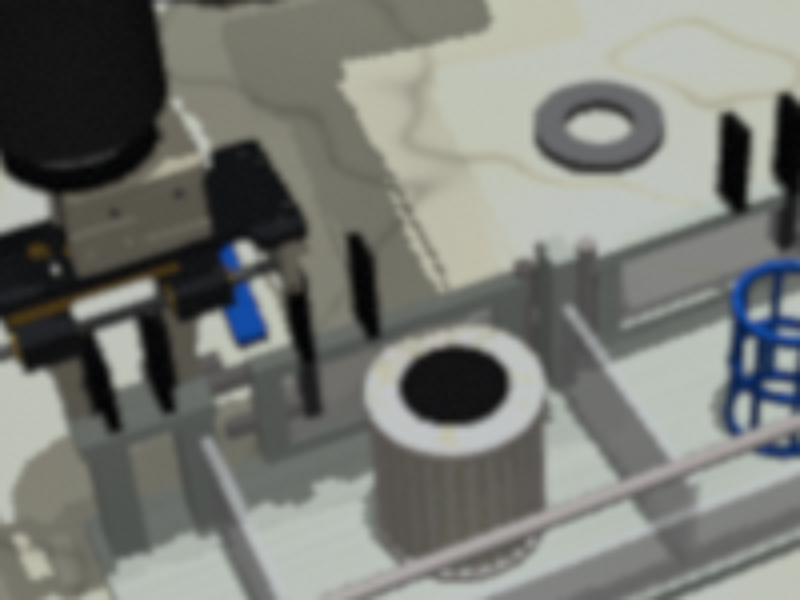

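{"op": "drive_tool", "data": {"plan": [[[0, 0, 0], [0, 0, 0], 0.2], [[0, 0, 0], [0, 0, 0], 0.15], [[0, 0, 0], [0, 0, 0], 0.15], [[0, 0, 0], [0, 0, 0], 0.15], [[0, 0, 0], [0, 0, 0], 0.15]]}}

```text
clock: 5.62
tool_pos: [0.576, -0.2688, 0.1199]
orientation: [150.0, 89.7, -31.2]
force: [0.3, -12.5, -4.0]
opening: 0.0296
```

```bash
python3 - <<'E'
from h import *
p,R,o=state();print(p.round(4),o["force"].round(1),o["opening"])
im=ctrl.snapshot("scene");cv2.imwrite("pics/s3.png",cv2.resize(im[200:350,180:380],None,fx=4,fy=4))
E
```

```text
[ 0.576  -0.2688  0.1199] [  0.3 -12.5  -4. ] 0.029612966960417795
```

View pics/s3.png

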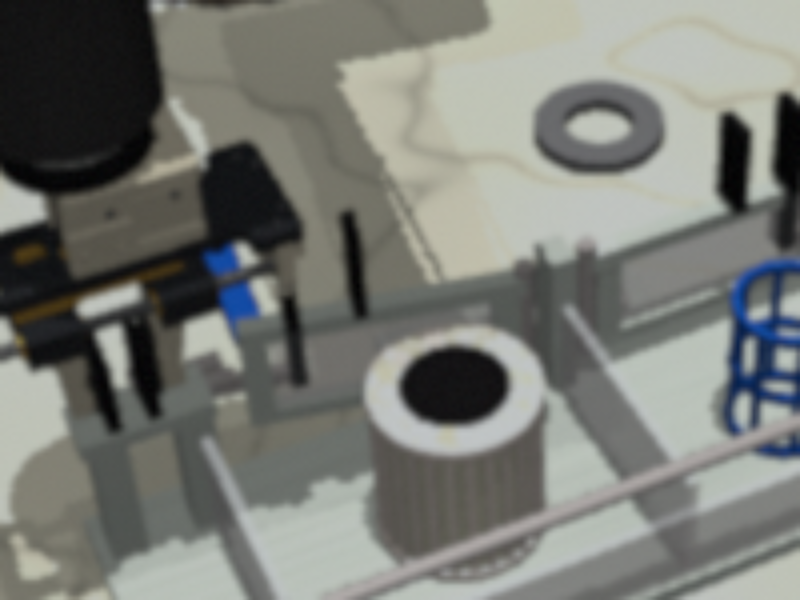

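The catch is fully squeezed (29.6 mm) and the gate has sprung ajar: its free end (crop ~245,330) has swung away from the bay. Now I'll release, rise and measure the ajar handle.

{"op": "drive_tool", "data": {"plan": [[[0, -0.002, 0], [0, 0, 0], 0.5], [[0, -0.002, 0], [0, 0, 0], 1], [[0, -0.002, 0], [0, 0, 0], 1], [[0, -0.002, 0], [0, 0, 0], 1], [[0, -0.002, 0], [0, 0, 0], 1], [[0, -0.002, 0], [0, 0, 0], 1], [[0, -0.002, 0], [0, 0, 0], 1], [[-0.03, -0.002, 0], [0, 0, 0], 1], [[-0.065, -0.002, 0], [0, 0, 0], 1], [[-0.1, -0.02, 0.01], [0, 0, 0], 1], [[-0.14, -0.05, 0.02], [0, 0, 0], 1], [[-0.18, -0.08, 0.03], [0, 0, 0], 1], [[-0.2, -0.08, 0.03], [0, 0, 0], 1], [[-0.2, -0.08, 0.03], [0, 0, 0], 1]]}}

```text
clock: 6.83
tool_pos: [0.5488, -0.1872, 0.3281]
orientation: [162.9, 89.0, -18.2]
force: [0.7, -0.5, 0.7]
opening: 0.0878
```

```bash
python3 - <<'E'
from h import *
p,R,o=state();print(p.round(4),o["opening"])
c=ctrl.get_calibration("wrist");im=ctrl.snapshot("wrist")
for n,z in(("right_hinge",.105),("right_grip",.138),("right_catch_mid",.135)):
    for d in ctrl.landmark_of("wrist",n)[:2]:
        print(n,round(d["confidence"],2),np.round(d["pixel"]),np.round(ray(c,d["pixel"],z),4))
H=np.array([.581,-.036])
for th in(0,.15,.2,.25):
    a=np.radians(-91.2)-th;u=np.array([np.cos(a),np.sin(a)]);w=np.array([-u[1],u[0]])
    for z,col in((.165,(0,0,255)),):
        for d in(92,138):
            for s in(-.012,.012):
                q=proj("wrist",np.r_[H+u*d/1000+w*s,z])
                if th in(.2,):cv2.circle(im,tuple(int(v) for v in q.round()),1,col,-1)
cv2.imwrite("pics/w3.png",cv2.resize(im[140:290,100:300],None,fx=4,fy=4,interpolation=cv2.INTER_NEAREST))
E
```

```text
[ 0.5488 -0.1872  0.3281] 0.08780796697841001
right_hinge 0.72 [182. 190.] [ 0.5813 -0.0321  0.105 ]
right_grip 0.89 [272. 212.] [ 0.5593 -0.1377  0.138 ]
right_catch_mid 0.78 [396. 192.] [ 0.5772 -0.2686  0.135 ]
```

View pics/w3.png

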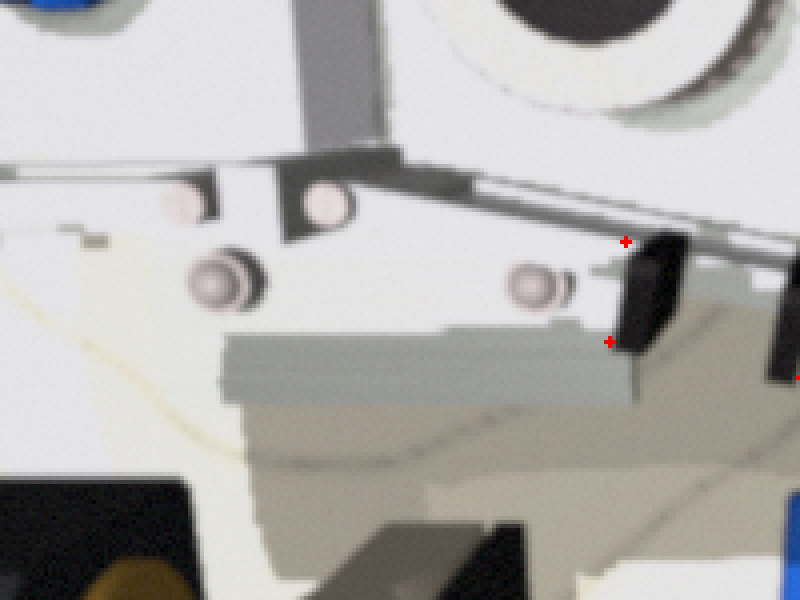

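The fixed handle plate's outer edge runs from (632,247) to (614,347) in the crop, about 1.3 mm off my prediction for 0.2 rad. So the gate is ajar at about 0.2.

```bash
python3 - <<'E'
from h import *
for z in(.2,.12):print(rel([.557,-.1413,z],-102.7))
E
```

```text
(array([ 0.1188, -0.047 , -0.0092]), array([11.5, -0.2, -0.1]))
(array([ 0.1988, -0.0471, -0.0089]), array([11.5, -0.2, -0.1]))
```

{"op": "drive_tool", "data": {"plan": [[[0.02, -0.025, -0.005], [6, 0, 0], 1], [[0.05, -0.047, -0.009], [11.5, -0.2, -0.1], 1], [[0.09, -0.047, -0.009], [11.5, -0.2, -0.1], 1], [[0.12, -0.047, -0.009], [11.5, -0.2, -0.1], 1], [[0.145, -0.047, -0.009], [11.5, -0.2, -0.1], 1], [[0.168, -0.047, -0.009], [11.5, -0.2, -0.1], 1], [[0.185, -0.047, -0.009], [11.5, -0.2, -0.1], 1], [[0.198, -0.047, -0.009], [11.5, -0.2, -0.1], 1], [[0.198, -0.047, -0.009], [11.5, -0.2, -0.1], 1], [[0.198, -0.047, -0.009], [11.5, -0.2, -0.1], 1]]}}

```text
clock: 7.87
tool_pos: [0.556, -0.142, 0.1191]
orientation: [21.3, 89.8, -171.5]
force: [0.5, 0.2, -0.3]
opening: 0.0878
```

```bash
python3 - <<'E'
from h import *
print(rel([.557,-.1413,.12],-102.7))
c=ctrl.get_calibration("wrist");im=ctrl.snapshot("wrist");cv2.imwrite("pics/w4.png",im)
for d in ctrl.landmark_of("wrist","right_grip")[:2]:
    print(round(d["confidence"],2),np.round(d["pixel"]),np.round(ray(c,d["pixel"],.138),4))
E
```

```text
(array([-0.0009, -0.0009, -0.0008]), array([-0. ,  0.2, -0.1]))
```

View pics/w4.png

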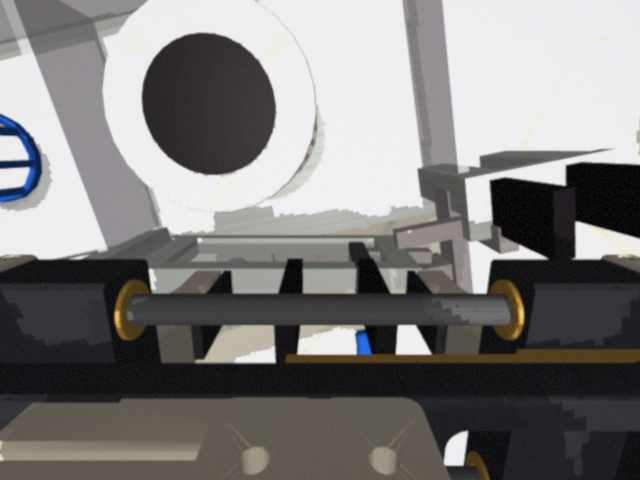

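Both handle plates are between the jaws (fixed near col 277–300, sliding near 355–393) and square to them. The middle is about 2 mm towards the hinge, so I'll shift that much and squeeze.

{"op": "drive_tool", "data": {"plan": [[[0, -0.002, 0], [0, 0, 0], 0.6], [[0, -0.002, 0], [0, 0, 0], 0.4], [[0, -0.002, 0], [0, 0, 0], 0.2], [[0, -0.002, 0], [0, 0, 0], 0.15], [[0, -0.002, 0], [0, 0, 0], 0.15], [[0, -0.002, 0], [0, 0, 0], 0.15], [[0, -0.002, 0], [0, 0, 0], 0.15], [[0, -0.002, 0], [0, 0, 0], 0.15], [[0, -0.002, 0], [0, 0, 0], 0.15], [[0, -0.002, 0], [0, 0, 0], 0.15], [[0, -0.002, 0], [0, 0, 0], 0.15], [[0, -0.002, 0], [0, 0, 0], 0.15]]}}

```text
clock: 8.97
tool_pos: [0.5579, -0.1403, 0.1215]
orientation: [105.7, 89.9, -87.0]
force: [-2.3, -3.9, 5.4]
opening: 0.0297
```

```bash
cat >> h.py <<'E'
def swing(H,th0,ths,r,z,grip=0.1):
    for th in ths:
        a=np.radians(-91.2)-th
        s,w=rel([H[0]+r*np.cos(a),H[1]+r*np.sin(a),z],np.degrees(a))
        print(round(th,3),s,w)
E
python3 - <<'E'
from h import *
p,R,o=state();print(p.round(4),o["force"].round(1),o["moment"].round(2),o["opening"],o["joint_pos"].round(1))
jy=R.as_matrix()[:,1];a=np.arctan2(jy[1],jy[0]);print("jaw",np.degrees(a))
th=-(a-np.radians(-91.2));H=p[:2]-.107*jy[:2];print("th",th,"H",H.round(4))
swing(H,th,th+np.linspace(0,1,5)*(1.57-th),.107,.12)
E
```

```text
[ 0.5579 -0.1403  0.1215] [-2.3 -3.9  5.4] [-2.    0.64  0.02] 0.02968190772845043 [  5.4  16.4 -20.2   0.1 -53.4  71.8]
jaw -102.70887483835178
th 0.20086775912916854 H [ 0.5815 -0.036 ]
0.201 [ 0.0015 -0.      0.    ] [ 0.  -0.  -0.1]
0.543 [ 0.0015 -0.0062  0.0359] [19.6 -0.  -0.1]
0.885 [ 0.0015 -0.0241  0.0677] [39.2 -0.  -0.1]
1.228 [ 0.0014 -0.0516  0.0916] [58.8 -0.1 -0.1]
1.57 [ 0.0014 -0.0856  0.1048] [78.4 -0.1 -0. ]
```

The handle is fully squeezed (29.7 mm), and the hinge estimate (0.5815, -0.036) agrees with the earlier one. I'll swing the gate about the hinge in steps.

{"op": "drive_tool", "data": {"plan": [[[0, -0.0006, 0.0112], [6, 0, 0], 0.1], [[0, -0.0023, 0.0222], [12, 0, 0], 0.1], [[0, -0.0052, 0.0331], [18, 0, 0], 0.1], [[0, -0.0093, 0.0435], [24, 0, 0], 0.1], [[0, -0.0143, 0.0535], [30, 0, 0], 0.1], [[0, -0.0204, 0.0629], [36, 0, 0], 0.1], [[0, -0.0204, 0.0629], [36, 0, 0], 0.1]]}}

```text
clock: 9.55
tool_pos: [0.4994, -0.1063, 0.1216]
orientation: [104.9, 89.9, -124.2]
force: [-2.4, -7.5, 2.5]
opening: 0.0292
```

```bash
python3 - <<'E'
from h import *
p,R,o=state();print(p.round(4),o["force"].round(1),o["moment"].round(2),o["opening"],o["joint_pos"].round(1))
jy=R.as_matrix()[:,1];a=np.arctan2(jy[1],jy[0])
th=-(a-np.radians(-91.2));H=p[:2]-.107*jy[:2];print("th",th,"H",H.round(4),"pos th",np.radians(-91.2)-np.arctan2(*(p[:2]-[.5815,-.036])[::-1]), np.hypot(*(p[:2]-[.5815,-.036])))
swing([.5815,-.036],th,list(np.arange(th+.105,1.57,.105))+[1.57],.107,.12)
E
```

```text
[ 0.4994 -0.1063  0.1216] [-2.4 -7.5  2.5] [-2.81  1.01 -0.58] 0.029228192153820064 [ 10.1  10.7 -28.1   0.1 -51.3  30.8]
th 0.8349977543683123 H [ 0.5802 -0.0361] pos th 0.8419090746670559 0.10805401389440411
0.94 [ 0.0016 -0.0016  0.0105] [ 6.  -0.  -0.1]
1.045 [ 0.0016 -0.0034  0.0216] [12.  -0.  -0.1]
1.15 [ 0.0016 -0.0063  0.0324] [18.  -0.  -0.1]
1.255 [ 0.0016 -0.0104  0.0429] [24.1 -0.  -0.1]
1.36 [ 0.0016 -0.0155  0.0529] [30.1 -0.  -0.1]
1.465 [ 0.0016 -0.0216  0.0623] [36.1 -0.  -0.1]
1.57 [ 0.0016 -0.0287  0.071 ] [42.1 -0.1 -0.1]
1.57 [ 0.0016 -0.0287  0.071 ] [42.1 -0.1 -0.1]
```

{"op": "drive_tool", "data": {"plan": [[[0, -0.0014, 0.0108], [6, 0, 0], 0.1], [[0, -0.003, 0.0218], [12, 0, 0], 0.1], [[0, -0.006, 0.0326], [18, 0, 0], 0.1], [[0, -0.01, 0.043], [24, 0, 0], 0.1], [[0, -0.015, 0.053], [30, 0, 0], 0.1], [[0, -0.0212, 0.0623], [36, 0, 0], 0.1], [[0, -0.028, 0.0705], [41.5, 0, 0], 0.1], [[0, -0.028, 0.0705], [41.5, 0, 0], 0.1], [[0, -0.028, 0.0705], [41.5, 0, 0], 0.1], [[0, -0.028, 0.0705], [41.5, 0, 0], 0.1]]}}

```text
clock: 10.38
tool_pos: [0.4727, -0.0355, 0.1216]
orientation: [120.9, 89.7, -149.5]
force: [-7.8, -5.7, 11.0]
opening: 0.0294
```

```bash
python3 - <<'E'
from h import *
p,R,o=state();print(p.round(4),o["force"].round(1),o["moment"].round(2),o["opening"],o["joint_pos"].round(1),o["clock"])
jy=R.as_matrix()[:,1];a=np.arctan2(jy[1],jy[0])
print("th",-(a-np.radians(-91.2)),"pos th",np.radians(-91.2)-np.arctan2(*(p[:2]-[.5815,-.036])[::-1]), np.hypot(*(p[:2]-[.5815,-.036])))
im=np.hstack([ctrl.snapshot("scene")[180:400,170:450],ctrl.snapshot("top")[110:330,180:460]])
cv2.imwrite("pics/f.png",cv2.resize(im,(800,314),interpolation=cv2.INTER_CUBIC))
E
```

```text
[ 0.4727 -0.0355  0.1216] [-7.8 -5.7 11. ] [-2.09  2.47 -0.57] 0.029407522536233643 [ 19.6   7.5 -32.2   0.1 -50.6 -20.1] 10.3833
th -4.726049411375986 pos th -4.728596438534508 0.10880267728890561
```

View pics/f.png

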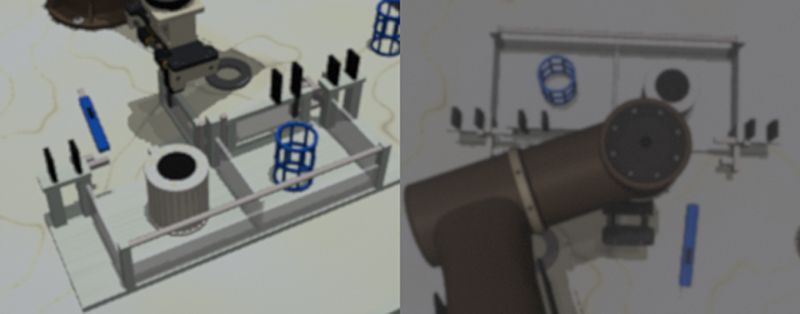

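The picture shows the right gate square to the front (scene crop 165,100 to 200,140), held by the gripper. The left gate is shut and the filter and bystanders are in place. Angle comes out at 1.56 rad, with the opening at 29.4 mm (squeezed). I'll hand it in.

```bash
python3 -c "
from plant import ctrl
o=ctrl.get_obs();print(o['force'],o['opening'],o['clock']);print(ctrl.close_job())"
```

```text
[-7.9681306  -5.74215959 10.54072979] 0.029752971350889258 10.4833
the job is handed in; nothing more can be done
None
```

The right bay holds the filter, and its gate now stands open about square to the front, with the handle still squeezed in the gripper. I squeezed the right outer catch first (down to 29.6 mm) and the gate sprang ajar to about 0.2 rad. I then squeezed the handle (29.7 mm) and swung the gate past its detent.

- **Last checks:** the gate angle, worked out from the tool pose, was about 1.56 rad. The opening was 29.4 to 29.8 mm, and the force on the tool was about 14 N. The job was handed in at 10.5 s.
- **Pictures:** the final ones show the left gate shut, and the filter, core, knife and end cap in place. The spare filter, the mould and the jar were outside the final crops, but the arm did not go near them.
- **Disagreements:** my first estimates of the catch and handle middles were off by about 2 mm. At the catch the gripper centred itself as it closed, with about 12.5 N sideways. At the handle I corrected before squeezing.

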